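Sort the tall sample vials into their colour dishes

TASK

Stand each of the four tall clear vials upright in the small glass dish whose floor has the colour of its cap, one vial to a dish. Set them down gently, without dropping any, and leave the two short amber vials standing where they are.

Things in the scene. Friction and masses are not known exactly. Their poses are not given: they have to be found in the camera images.
- vial_red: tall clear-glass sample vial with a red screw cap and a white paper band: a closed round cylinder 28 mm in diameter and 95 mm high (cap: top 18 mm, 27 mm in diameter), 35 to 70 g, loose, standing upright on the bench. Origin: centre of its underside; z up along its axis; yaw has no meaning.
- vial_blue: tall clear-glass sample vial with a blue screw cap and a white paper band: a closed round cylinder 28 mm in diameter and 95 mm high (cap: top 18 mm, 27 mm in diameter), 35 to 70 g, loose, standing upright on the bench. Origin: centre of its underside; z up along its axis; yaw has no meaning.
- vial_green: tall clear-glass sample vial with a green screw cap and a white paper band: a closed round cylinder 28 mm in diameter and 95 mm high (cap: top 18 mm, 27 mm in diameter), 35 to 70 g, loose, standing upright on the bench. Origin: centre of its underside; z up along its axis; yaw has no meaning.
- vial_yellow: tall clear-glass sample vial with a yellow screw cap and a white paper band: a closed round cylinder 28 mm in diameter and 95 mm high (cap: top 18 mm, 27 mm in diameter), 35 to 70 g, loose, standing upright on the bench. Origin: centre of its underside; z up along its axis; yaw has no meaning.
- dish_red: small round shallow glass dish with a red disc as its floor: 60 mm outer and 54 mm inner diameter, rim 12 mm above the bench, floor 3 mm thick, 90 g, loose, lying flat on the bench. Origin: centre of its underside; z up.
- dish_blue: small round shallow glass dish with a blue disc as its floor: 60 mm outer and 54 mm inner diameter, rim 12 mm above the bench, floor 3 mm thick, 90 g, loose, lying flat on the bench. Origin: centre of its underside; z up.
- dish_green: small round shallow glass dish with a green disc as its floor: 60 mm outer and 54 mm inner diameter, rim 12 mm above the bench, floor 3 mm thick, 90 g, loose, lying flat on the bench. Origin: centre of its underside; z up.
- dish_yellow: small round shallow glass dish with a yellow disc as its floor: 60 mm outer and 54 mm inner diameter, rim 12 mm above the bench, floor 3 mm thick, 90 g, loose, lying flat on the bench. Origin: centre of its underside; z up.
- short_red: short amber (brown) glass vial with a narrow red cap, to be left alone: 28 mm in diameter, 57 mm high in all (cap: top 18 mm, 22 mm in diameter), about 40 g, loose, standing upright on the bench. Origin: centre of its underside; z up. The centres of the ten listed things start at least 70 mm apart.
- short_blue: short amber (brown) glass vial with a narrow blue cap, to be left alone: 28 mm in diameter, 57 mm high in all (cap: top 18 mm, 22 mm in diameter), about 40 g, loose, standing upright on the bench. Origin: centre of its underside; z up. Other bench things (jars, boxes, a dish of white-capped vials; marker and tweezers lying flat) stay clear of the listed ones.
Things that resemble listed ones, but are neither listed nor needed, are in the scene too. Leave any purple look-alike of the dish_red alone.

How it is judged (in metres and radians):
At the end, for the whole second after the job is handed in: Each tall vial stands on the floor of the dish of its cap's colour (axes within 15 mm, underside 0 to 8 mm above the dish's underside, tilted less than 0.1 rad), released and at rest, the dishes flat on the bench; both short vials upright and within 20 mm of where they began (horizontal distance between vial_red and dish_red below 0.015 m and z of vial_red in the frame of dish_red between 0 and 0.008 m and angle between each of vial_red, vial_blue, vial_green, vial_yellow, short_red, short_blue's own z axis and vertical below 0.1 rad and linear speed of each of vial_red, vial_blue, vial_green, vial_yellow below 0.02 m/s and angular speed of each of vial_red, vial_blue, vial_green, vial_yellow below 0.2 rad/s and height (world z) of each of dish_red, dish_blue, dish_green, dish_yellow below 0.005 m and horizontal distance between vial_blue and dish_blue below 0.015 m and z of vial_blue in the frame of dish_blue between 0 and 0.008 m and horizontal distance between vial_green and dish_green below 0.015 m and z of vial_green in the frame of dish_green between 0 and 0.008 m and horizontal distance between vial_yellow and dish_yellow below 0.015 m and z of vial_yellow in the frame of dish_yellow between 0 and 0.008 m and distance of each of short_red, short_blue from where it was at the start of the episode below 0.02 m); the robot touches nothing.
It fails at once if a tall vial is dropped or knocked flying (faster than 0.6 m/s, a fall of about 18 mm, while the fingers do not hold it) ((linear speed of vial_red above 0.6 m/s and contact force between the fingers and vial_red below 0.05 N) or (linear speed of vial_blue above 0.6 m/s and contact force between the fingers and vial_blue below 0.05 N) or (linear speed of vial_green above 0.6 m/s and contact force between the fingers and vial_green below 0.05 N) or (linear speed of vial_yellow above 0.6 m/s and contact force between the fingers and vial_yellow below 0.05 N)).
It fails at once if a short vial is pushed more than 20 mm or tipped (distance of any of short_red, short_blue from where it was at the start of the episode above 0.02 m or angle between any of short_red, short_blue's own z axis and vertical above 0.3 rad).
It also fails if it takes over 109 s, if anything falls off the work surface, if the arm or the gripper's body presses on something with over 40 N, if the wrist force passes 120 N, or if a joint passes its speed limit or range.

ROBOT

A 7-joint arm with a two-finger parallel gripper is mounted at the origin on the work surface. World frame = base frame: x ahead of the robot, y to its left, z up, the work surface at z = 0. Lengths are in mm, angles in degrees, forces in N, time in s.
With the tool pointing down it reaches from about 375 to 925 mm from the base axis. Payload 3.1 kg.
Tool frame: the origin (TCP) lies at the very end of the fingers, on their centre line; the grasp point (between the pads) lies 19 mm behind it (r.grip_depth is the distance from the TCP to the grasp point, in mm); z points along the fingers, y is the line along which they close (so a half turn about z gives the same grasp; the last joint's range is limited). The gripper opens to 85 mm and grips with 20 to 120 N. Pads are 22 mm wide; open, the fingers measure 114 mm over their backs; the gripper's body (76 mm by 85 mm) begins 54 mm behind the grasp point. The pads swing forward as they close: fully open they stand 13 mm farther back than shut.
Start: joints at [-76.249, 21.939, 2.515, 91.553, -1.026, 66.532, -2.859], TCP at [215.396, 613.276, 231.269] pointing down, gripper open.
Joint ranges: [-149.38, 149.38], [-23.57, 123.04], [-84.95, 90], [0, 143.3], [-89.99, 269.99], [3.08, 112.72], [-163.45, 163.45]. Speed limits (degrees/s): [159.86, 159.86, 180, 180, 180, 180, 180].

INTERFACE

Orientations are given as a 3x3 rotation matrix whose columns are the frame's x, y, z axes.
In Python, from plant import r gives the robot as it stands. Calls block until the motion is done:
- r.move_ptp(position, orientation): joint-space move of the TCP to a pose.
- r.servo_line(position, rotation=None, v=150, force_limit=None): straight line of the TCP; rotation=None keeps the orientation; v is the mean speed in mm/s. With force_limit (N) it stops when the force on the tool has changed by that much, and returns True; else False.
- r.movej(angles): joint-space move.
- r.grip(opening, newtons=None): opening from 0.0 (shut) to 1.0 (fully open); newtons is the grip in N (None keeps the last); returns when the fingers have stopped.
- r.dwell(seconds).
- r.ik(position, orientation): joint angles nearest the present ones, or None.
- r.get_image(name): name is "side" or "top"; returns a dict with "image" (480x640x3 uint8, red, green, blue), "fx", "fy", "cx", "cy" (pixels), "k1" (the pictures are not rectified: a ray, as slopes to the right and down, at radius r is drawn at 1 + k1 r^2 times it, then the intrinsics apply), "R" (3x3) and "t" (3): a world point X has camera coordinates R X + t. Camera axes: x right, y down, z forward; pixel columns grow to the right and rows downward; lengths in mm; the calibration is good to about 2 mm. A picture is of the moment at which its call begins. There is no depth.
A pose or a line that the arm cannot do raises r.IKError and nothing moves.
- r.finish_job(): hands the job in; it is judged then, once.
Trained networks look in a picture, given as the dict that the camera call returned (one of the last four; its "shot" number tells which), for a name from the list of things; names that differ only in an ending like _2 or _b are one class to them, and where a whole thing is asked for, a point or a joint stands for the part that bears it (a point fixed in the world has none). Each returns a list of dicts, best first, with "confidence" (0 to 1); they miss things now and then, are a little off and sometimes report something else, mostly with a low value. They report only what shows in the picture. A call takes as long as a camera call. They do not tell look-alikes from the thing itself.
- r.trace(picture, target): "pixels" (480x640 bool, what is visible of it) and "uv" ([column, row] in pixels, amid what is visible of it).
Readings, each from a call of its own:
- r.get_clock(): time.
- r.get_joint_positions(): joint angles.
- r.get_dq(): joint speeds.
- r.get_effort(): joint torques, N m.
- r.get_tcp_pos(): TCP position.
- r.get_tcp_rot(): TCP orientation.
- r.get_ft_force(): force on the tool from outside, world axes, zero at the start.
- r.get_ft_torque(): the same for the moment, N m.
- r.get_opening(): opening from 0.0 (shut) to 1.0 (fully open).
- r.get_finger_force(): force on a finger pad.
Only numpy, scipy, OpenCV 4.12 (cv2) and the standard library are available. Lean on these libraries where they do the work, as an engineer would, in place of code of your own. Each camera call takes 0.05 s, during which the arm holds its last target. There are 200 camera calls.

## Working session

There is one attempt and no reset: what is moved stays moved. The work goes in short steps, each a Python script; the robot and the scene stay as the last script left them, time stands still between calls to the robot, and variables do not carry over. Pictures are saved under pics/ and viewed, at most 14 in all, crops included, and the job is handed in when it is done.

```bash
mkdir -p pics; ls; python3 - <<'E'
from plant import r
import cv2,numpy as np
for n in("top","side"):
    p=r.get_image(n); cv2.imwrite(f"pics/{n}0.png",p["image"][:,:,::-1])
    print(n,p["fx"],p["fy"],p["cx"],p["cy"],p["k1"],np.round(p["R"],3).tolist(),np.round(p["t"],1))
    for o in ["vial_red","vial_blue","vial_green","vial_yellow","dish_red","dish_blue","dish_green","dish_yellow","short_red","short_blue"]:
        print(o,[(np.round(d["uv"]).tolist(),round(d["confidence"],2),int(d["pixels"].sum())) for d in r.trace(p,o)])
print(r.get_clock())
E
```

```text
pics
top 451.269532783216 451.269532783216 323.4337676860412 237.95725836425856 -0.027717287898276002 [[-0.019, -1.0, -0.016], [-0.987, 0.021, -0.16], [0.16, 0.013, -0.987]] [ 12.9 542.7 683.9]
vial_red [([142.0, 288.0], 0.69, 657)]
vial_blue [([438.0, 228.0], 0.6, 579)]
vial_green [([379.0, 278.0], 0.94, 352)]
vial_yellow [([206.0, 217.0], 0.87, 500)]
dish_red [([260.0, 229.0], 0.8, 1000), ([322.0, 168.0], 0.77, 915), ([325.0, 230.0], 0.73, 1001)]
dish_blue [([492.0, 286.0], 0.96, 1103)]
dish_green [([472.0, 161.0], 0.59, 1000), ([269.0, 166.0], 0.38, 340)]
dish_yellow [([379.0, 180.0], 0.73, 928)]
short_red [([269.0, 167.0], 0.57, 324)]
short_blue [([260.0, 279.0], 0.65, 223)]
side 622.3713511458468 622.3713511458468 324.56376902475097 243.09824929141996 -0.18929540387578556 [[-0.962, -0.272, 0.011], [-0.203, 0.692, -0.693], [0.181, -0.669, -0.721]] [547.6 143.9 884.8]
vial_red [([346.0, 419.0], 0.64, 1132)]
vial_blue [([364.0, 170.0], 0.69, 816), ([370.0, 315.0], 0.67, 649)]
vial_green [([396.0, 216.0], 0.77, 896)]
vial_yellow [([278.0, 336.0], 0.89, 1101)]
dish_red [([428.0, 207.0], 0.88, 779), ([303.0, 308.0], 0.76, 1211), ([327.0, 259.0], 0.7, 1043), ([267.0, 248.0], 0.56, 985)]
dish_blue [([419.0, 164.0], 0.98, 631)]
dish_green [([305.0, 153.0], 0.68, 668)]
dish_yellow [([298.0, 207.0], 0.8, 828)]
short_red [([246.0, 279.0], 0.7, 584), ([419.0, 163.0], 0.18, 663)]
short_blue [([370.0, 315.0], 0.59, 654), ([297.0, 208.0], 0.23, 776)]
1.1
```

View pics/top0.png

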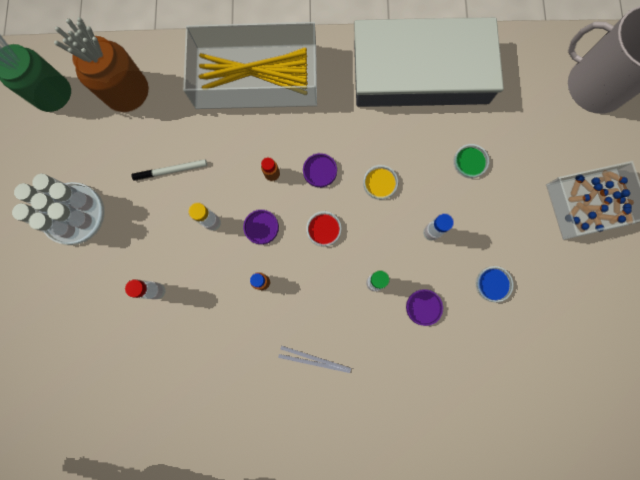

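View pics/side0.png

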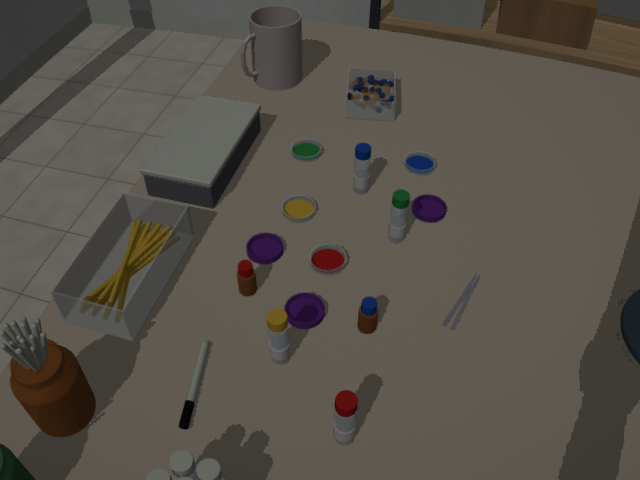

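The top view shows everything listed. Vial caps are at red (135,289), yellow (199,212), green (379,280) and blue (443,223). Dishes are at red (324,229), yellow (381,182), green (472,161) and blue (494,285).

Possible confusions:
- Purple dishes at (320,170), (261,227) and (424,307), two of which the network called dish_red.
- Short amber vials with red (269,167) and blue (259,281) caps.
- White-capped vials at (45,205).

I'll locate by colour at the chosen pixels, using both views.

```bash
cat > h.py <<'E'
from plant import r
import cv2,numpy as np
from scipy.optimize import least_squares
SEED={"top":dict(vial_red=(135,289),vial_yellow=(199,212),vial_green=(379,280),vial_blue=(443,223),short_red=(268,164),short_blue=(257,281),
 dish_red=(324,229),dish_yellow=(381,182),dish_green=(472,161),dish_blue=(494,285),purple_a=(320,170),purple_b=(261,227),purple_c=(424,307)),
"side":dict(vial_red=(346,404),vial_yellow=(278,320),vial_green=(400,199),vial_blue=(363,151),short_red=(245,268),short_blue=(369,306),
 dish_red=(328,259),dish_yellow=(299,208),dish_green=(306,150),dish_blue=(420,163),purple_a=(265,248),purple_b=(305,310),purple_c=(429,208))}
DIM=dict(vial=(13.5,77,95),short=(11,39,57),dish=(27,3,3),purpl=(27,3,3))
def proj(p,X):
    c=np.asarray(X)@np.array(p["R"]).T+np.array(p["t"]); s=c[:,:2]/c[:,2:]
    s=s*(1+p["k1"]*(s**2).sum(1,keepdims=True))
    return s*[p["fx"],p["fy"]]+[p["cx"],p["cy"]]
A=np.linspace(0,2*np.pi,48,endpoint=False)
def model(p,o,xy):
    R,z0,z1=DIM[o.split("_")[0][:5]]
    X=np.array([(xy[0]+R*np.cos(a),xy[1]+R*np.sin(a),z) for a in A for z in(z0,z1)])
    m=cv2.moments(cv2.convexHull(proj(p,X).astype(np.float32)))
    return np.array([m["m10"],m["m01"]])/m["m00"]
def blob(p,o,seed,img=None):
    hsv=cv2.cvtColor(p["image"],cv2.COLOR_RGB2HSV).astype(int)
    u,v=map(int,seed); h=np.median(hsv[v-1:v+2,u-1:u+2,0])
    d=np.abs(hsv[...,0]-h); d=np.minimum(d,180-d)
    # amber is hue ~8-10, red ~0
    m=((d<6)&(hsv[...,1]>170)&(hsv[...,2]>40)).astype(np.uint8)
    n,l,s,c=cv2.connectedComponentsWithStats(m,connectivity=4)
    k=l[v,u]; return (c[k],s[k,4]) if k else (None,0)
def locate(P,o,seeds):
    B={n:blob(p,o,seeds[n][o]) for n,p in P.items()}
    f=lambda xy,ns:np.concatenate([model(P[n],o,xy)-B[n][0] for n in ns])
    ns=[n for n in P if B[n][1]>20]
    ea=least_squares(f,[550,0],args=(ns,)).x
    return ea,{n:least_squares(f,ea,args=([n],)).x for n in ns},{n:B[n] for n in ns}
E
python3 - <<'E'
from h import *
import json
P={n:r.get_image(n) for n in("top","side")}
W={}
for o in SEED["top"]:
    x,e,b=locate(P,o,SEED); W[o]=x.round(1).tolist()
    print(o,x.round(1),{n:v.round(1).tolist() for n,v in e.items()},{n:int(v[1]) for n,v in b.items()})
json.dump(W,open("w.json","w"))
t=P["top"]["image"][140:320,110:530,::-1].copy()
for o in W:
    z=95 if"vial"in o else 57 if"short"in o else 3
    u=proj(P["top"],[[*W[o],z]])[0]-[110,140]; cv2.circle(t,tuple(u.round().astype(int)),2,(255,255,255),-1)
s=P["side"]["image"][130:450,220:450,::-1].copy()
for o in W:
    z=95 if"vial"in o else 57 if"short"in o else 3
    u=proj(P["side"],[[*W[o],z]])[0]-[220,130]; cv2.circle(s,tuple(u.round().astype(int)),2,(255,255,255),-1)
t=cv2.resize(t,(400,171));s=cv2.resize(s,None,fx=1.7,fy=1.7)
c=np.zeros((544,791,3),np.uint8);c[:171,:400]=t;c[:s.shape[0],400:400+s.shape[1]]=s[:,:391];cv2.imwrite("pics/crop1.png",c)
# neighbour gap as function of finger yaw
for o in W:
    if o[:5] in("vial_","dish_"):
        nb=[(k,round(np.hypot(*np.subtract(W[k],W[o]))),round(np.degrees(np.arctan2(*np.subtract(W[k],W[o])[::-1])))) for k in W if k!=o and np.hypot(*np.subtract(W[k],W[o]))<125]
        print(o,nb)
print(r.get_tcp_rot())
E
```

```text
vial_red [446.9   0. ] {'top': [446.9, 0.0], 'side': [474.8, 0.0]} {'top': 280, 'side': 478}
vial_yellow [597.3   0. ] {'top': [587.9, 0.0], 'side': [597.3, 0.0]} {'top': 253, 'side': 376}
vial_green [472.7   0. ] {'top': [472.7, 0.0], 'side': [465.3, -0.0]} {'top': 222, 'side': 234}
vial_blue [543.6  -0. ] {'top': [543.6, -0.0], 'side': [543.6, -0.0]} {'top': 247, 'side': 209}
short_red [6.746e+02 3.000e-01] {'top': [665.8, 0.3], 'side': [684.3, 0.3]} {'top': 153, 'side': 214}
short_blue [481.3   0. ] {'top': [476.1, 0.0], 'side': [481.2, 0.0]} {'top': 137, 'side': 233}
dish_red [565.   0.] {'top': [565.5, 0.0], 'side': [564.9, 0.0]} {'top': 679, 'side': 501}
dish_yellow [ 6.359e+02 -1.000e-01] {'top': [646.0, -0.1], 'side': [626.0, -0.1]} {'top': 632, 'side': 368}
dish_green [670.3   0. ] {'top': [670.3, 0.0], 'side': [628.4, 0.0]} {'top': 575, 'side': 202}
dish_blue [460.   0.] {'top': [460.0, 0.0], 'side': [460.0, 0.0]} {'top': 700, 'side': 269}
purple_a [669.2   0. ] {'top': [669.2, 0.0], 'side': [669.2, 0.0]} {'top': 773, 'side': 665}
purple_b [580.1   0. ] {'top': [570.8, 0.0]
[... 1154 characters left out ...]
80), ('purple_a', 104, 0), ('purple_b', 15, 0)]
dish_yellow [('vial_yellow', 39, 180), ('vial_blue', 92, 180), ('short_red', 39, 1), ('dish_red', 71, 180), ('dish_green', 34, 0), ('purple_a', 33, 0), ('purple_b', 56, 180)]
dish_green [('vial_yellow', 73, 180), ('short_red', 4, 4), ('dish_red', 105, 180), ('dish_yellow', 34, -180), ('purple_a', 1, 180), ('purple_b', 90, 180)]
dish_blue [('vial_red', 13, 180), ('vial_green', 13, 0), ('vial_blue', 84, 0), ('short_blue', 21, 0), ('dish_red', 105, 0), ('purple_b', 120, 0), ('purple_c', 32, 180)]
[[-9.43515563e-01  3.31328208e-01 -3.86140596e-05]
 [ 3.31328209e-01  9.43515563e-01 -3.17538843e-05]
 [ 2.59120086e-05 -4.27542112e-05 -9.99999999e-01]]
```

View pics/crop1.png

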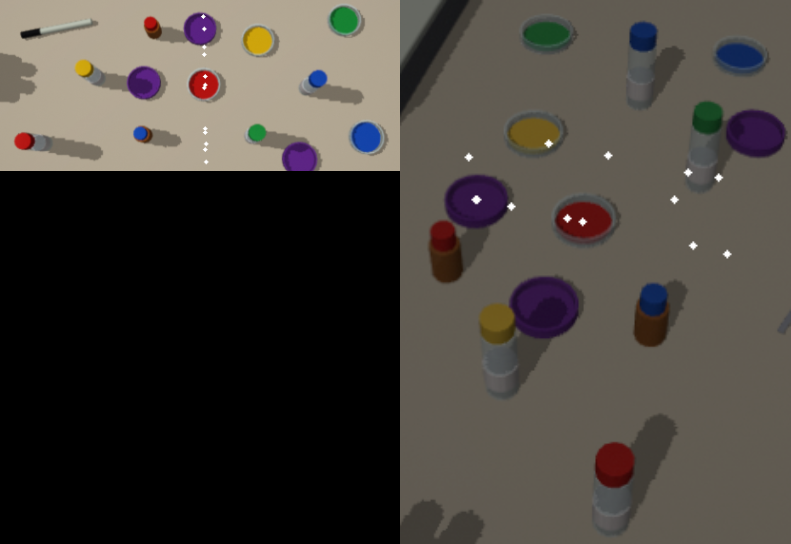

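The crop shows the colours picked correctly, but the solved points are wrong: y stuck at 0 because the finite-difference step vanished in float32. I'll fix the parameterisation.

```bash
python3 - <<'E'
s=open("h.py").read()
s=s.replace("model(P[n],o,xy)","model(P[n],o,(xy-10)*100)").replace("least_squares(f,[550,0],args=(ns,)).x","least_squares(f,[15.5,10],args=(ns,),diff_step=1e-3).x")
s=s.replace("return ea,{n:least_squares(f,ea,args=([n],)).x for","return (ea-10)*100,{n:(least_squares(f,ea,args=([n],),diff_step=1e-3).x-10)*100 for")
open("h.py","w").write(s)
E
python3 - <<'E'
from h import *
import json
P={n:r.get_image(n) for n in("top","side")}
W={}
for o in SEED["top"]:
    x,e,b=locate(P,o,SEED); W[o]=x.round(1).tolist()
    print(o,x.round(1),{n:v.round(1).tolist() for n,v in e.items()},{n:int(v[1]) for n,v in b.items()})
json.dump(W,open("w.json","w"))
def rect(o,yaw,back): # min clearance (mm) from finger volume to neighbours
    d=np.array([np.cos(yaw),np.sin(yaw)]);g=1e9
    for k in W:
        if k==o or k[:4] in("dish","purp"):continue
        v=np.subtract(W[k],W[o]);a=abs(v@d);b=abs(v[0]*d[1]-v[1]*d[0])
        g=min(g,np.hypot(max(a-back,0),max(b-13,0))-14)
    return g
for o in W:
    if o[:5] in("vial_","dish_"):
        print(o,[(y,round(rect(o,np.radians(y),50))) for y in range(0,180,15)])
c=P["side"]["image"][130:450,220:450,::-1].copy()
for o in W:
    z=95 if"vial"in o else 57 if"short"in o else 3
    u=proj(P["side"],[[*W[o],z]])[0]-[220,130]; cv2.circle(c,tuple(u.round().astype(int)),1,(255,255,255),-1)
cv2.imwrite("pics/crop2.png",cv2.resize(c,None,fx=1.8,fy=1.8))
E
```

```text
vial_red [464.6 285.3] {'top': [465.3, 286.8], 'side': [464.3, 284.3]} {'top': 280, 'side': 480}
vial_yellow [580.2 193. ] {'top': [581.3, 194.2], 'side': [579.7, 192.0]} {'top': 253, 'side': 377}
vial_green [471.4 -81.6] {'top': [471.6, -80.9], 'side': [471.3, -83.3]} {'top': 223, 'side': 235}
vial_blue [ 555.4 -181.6] {'top': [555.6, -181.1], 'side': [555.3, -182.9]} {'top': 247, 'side': 209}
short_red [665.8  90.5] {'top': [666.4, 91.3], 'side': [665.5, 89.7]} {'top': 154, 'side': 215}
short_blue [476.3 107.3] {'top': [476.9, 108.3], 'side': [476.0, 106.1]} {'top': 137, 'side': 231}
dish_red [565.2  -0. ] {'top': [565.6, 2.2], 'side': [565.2, -3.4]} {'top': 678, 'side': 501}
dish_yellow [645.4 -99.5] {'top': [645.8, -97.6], 'side': [645.6, -103.3]} {'top': 632, 'side': 366}
dish_green [ 680.6 -259.5] {'top': [681.0, -258.0], 'side': [680.9, -264.0]} {'top': 575, 'side': 203}
dish_blue [ 465.3 -282.8] {'top': [465.5, -281.4], 'side': [465.2, -287.7]} {'top': 699, 'side': 269}
purple_a [668.6   6.1] {'top': [669.5, 7.0], 'side': [668.2, 4.9]} {'top': 781, 'side': 672}
purple_b [569.
[... 583 characters left out ...]
), (165, 70)]
vial_blue [(0, 79), (15, 91), (30, 102), (45, 103), (60, 96), (75, 83), (90, 73), (105, 66), (120, 65), (135, 66), (150, 65), (165, 70)]
dish_red [(0, 67), (15, 60), (30, 59), (45, 60), (60, 59), (75, 64), (90, 73), (105, 75), (120, 74), (135, 75), (150, 74), (165, 78)]
dish_yellow [(0, 66), (15, 58), (30, 56), (45, 58), (60, 56), (75, 60), (90, 69), (105, 81), (120, 92), (135, 95), (150, 89), (165, 77)]
dish_green [(0, 85), (15, 93), (30, 105), (45, 117), (60, 120), (75, 114), (90, 102), (105, 91), (120, 84), (135, 82), (150, 83), (165, 82)]
dish_blue [(0, 83), (15, 74), (30, 70), (45, 71), (60, 70), (75, 72), (90, 79), (105, 89), (120, 102), (135, 108), (150, 106), (165, 95)]
```

View pics/crop2.png

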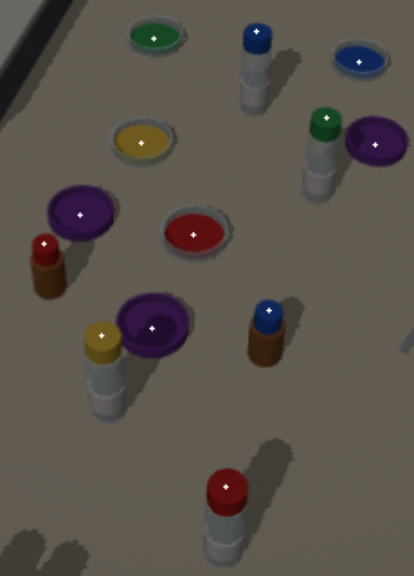

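The marks now sit on the caps and dish floors, and the choices match the description. The two views agree within about 2 mm for the vials. For dishes I use the top view, because the near rim biases the side view. First the blue vial.

```bash
cat >> h.py <<'E'
RT=np.array([[-1.,0,0],[0,1,0],[0,0,-1]])
DISH=dict(red=(565.2,1.2),yellow=(645.4,-98.6),green=(680.6,-259),blue=(465.2,-282.4))
def carry(c,W,zg=36,op=0.65,F=30):
    x,y=W["vial_"+c]; X,Y=DISH[c]
    for q in((x,y,170),(x,y,zg),(X,Y,170),(X,Y,zg)): assert r.ik(q,RT) is not None,q
    if r.get_tcp_pos()[2]<150: raise SystemExit("low")
    r.move_ptp([x,y,170],RT); r.grip(op,F)
    if r.servo_line([x,y,zg],v=120,force_limit=8): print("touched on approach",r.get_tcp_pos())
    r.grip(0,F); print(c,"opening",r.get_opening(),"f",r.get_finger_force(),r.get_clock())
    r.servo_line([x,y,zg+20],v=60); r.servo_line([x,y,175],v=200)
    r.servo_line([X,Y,175],v=200)
def place(c,zg=36,op=0.65,dx=0,dy=0):
    X,Y=np.add(DISH[c],(dx,dy))
    r.servo_line([X,Y,zg+25],v=150)
    hit=r.servo_line([X,Y,zg-1],v=25,force_limit=3)
    print("hit",hit,np.round(r.get_tcp_pos(),1),r.get_finger_force())
    r.dwell(.2); r.grip(op); 
    r.servo_line([X,Y,zg+60],v=80); r.servo_line([X,Y,175],v=200); print(r.get_clock())
E
python3 - <<'E'
from h import *
import json
W=json.load(open("w.json"))
carry("blue",W)
P={n:r.get_image(n) for n in("top","side")}
cv2.imwrite("pics/b1.png",np.hstack([P["top"]["image"][160:480,320:640],P["side"]["image"][20:340,250:570]])[:,:,::-1])
print(r.get_clock())
E
```

```text
blue opening 0.31816726001983925 f 29.517735242843628 6.375
8.525
```

View pics/b1.png

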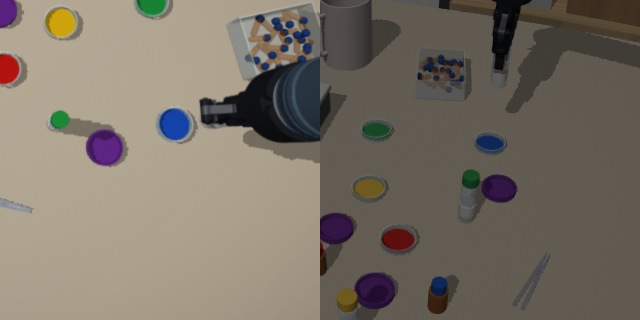

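The vial is held upright above the blue dish: gripper at about (535,270) in the top view, vial at about (430,90) in the side view. The shift from the dish fits the carry height. Placing it.

```bash
python3 - <<'E'
from h import *
import json
place("blue")
r.move_ptp([472,-20,175],RT)
P={n:r.get_image(n) for n in("top","side")}
S={"top":{},"side":{}}
for n,p in P.items():
    u=proj(p,[[*DISH["blue"],95]])[0]; print(n,u)
    S[n]["vial_blue"]=u
try: print(locate(P,"vial_blue",S)[:2])
except Exception as e: print(e)
cv2.imwrite("pics/b2.png",cv2.resize(np.hstack([P["top"]["image"][220:340,440:560],P["side"]["image"][90:210,360:480]])[:,:,::-1],None,fx=3,fy=3))
E
```

```text
hit True [ 465.  -282.3   39.8] 29.823219180107117
12.2167
top [516.95785008 280.36146143]
side [424.89609544 123.55962937]
(array([ 464.1404805 , -283.73033344]), {'top': array([ 464.47860776, -282.65042034]), 'side': array([ 463.79779938, -288.36508187])})
```

View pics/b2.png

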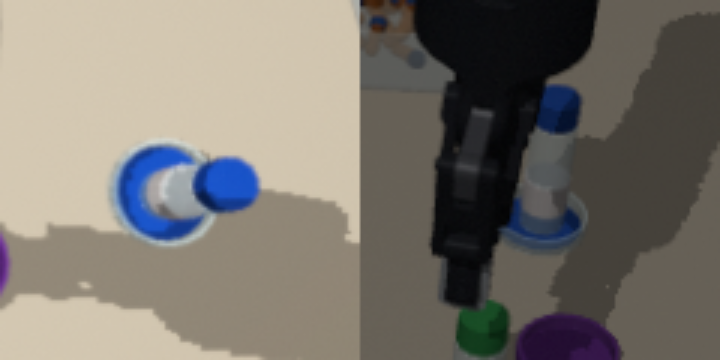

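The blue vial stands in its dish (cap at (515,281) in the top view), off the dish centre by about 1–2 mm. The method works, so I'll do the others the same way, with a check on each grip.

```bash
python3 - <<'E'
from h import *
import json
W=json.load(open("w.json"))
for c in("green","yellow","red"):
    carry(c,W)
    if not .27<r.get_opening()<.36 or r.get_finger_force()<5: print("grip bad",c); break
    place(c)
r.move_ptp([420,180,260],RT)
P={n:r.get_image(n) for n in("top","side")}
for i,(n,p) in enumerate(P.items()): cv2.imwrite(f"pics/e_{n}.png",p["image"][:,:,::-1])
S={n:{**SEED[n],**{"vial_"+c:proj(p,[[*DISH[c],95]])[0] for c in DISH}} for n,p in P.items()}
for o in ["vial_red","vial_blue","vial_green","vial_yellow","short_red","short_blue"]:
    try:
        x,e,b=locate(P,o,S); print(o,x.round(1),{n:v.round(1).tolist() for n,v in e.items()},DISH.get(o[5:]))
    except Exception as e: print(o,e)
print(r.get_clock())
E
```

```text
green opening 0.31934353043160285 f 29.444144368171692 15.5417
hit True [ 680.3 -258.8   39.8] 29.75477546453476
21.9833
yellow opening 0.32322927927876605 f 29.516192972660065 25.5167
hit True [645.1 -98.5  39.9] 29.707472026348114
32.075
red opening 0.3212966461100218 f 29.553282558918 35.4833
hit True [565.    1.2  39.8] 29.842652678489685
42.0583
vial_red [5.588e+02 2.000e-01] {'top': [553.0, 1.6], 'side': [564.8, -3.7]} (565.2, 1.2)
vial_blue [ 464.3 -282.7] {'top': [464.3, -282.7]} (465.2, -282.4)
vial_green [ 681.1 -259.8] {'top': [681.1, -259.8]} (680.6, -259)
vial_yellow [ 645.3 -100.3] {'top': [646.1, -98.5], 'side': [645.1, -104.4]} (645.4, -98.6)
short_red [665.9  90.6] {'top': [666.6, 91.3], 'side': [665.6, 89.8]} None
short_blue [476.3 107.4] {'top': [476.9, 108.4], 'side': [476.0, 106.2]} None
43.1583
```

```bash
python3 -c "
import cv2,numpy as np
a=cv2.imread('pics/e_top.png')[130:330,230:530];b=cv2.imread('pics/e_side.png')[110:350,230:450]
a=cv2.resize(a,(450,300));b=cv2.resize(b,(330,360));c=np.zeros((360,780,3),np.uint8);c[:300,:450]=a;c[:,450:]=b;cv2.imwrite('pics/e.png',c)"
```

```text
(no output)
```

View pics/e.png

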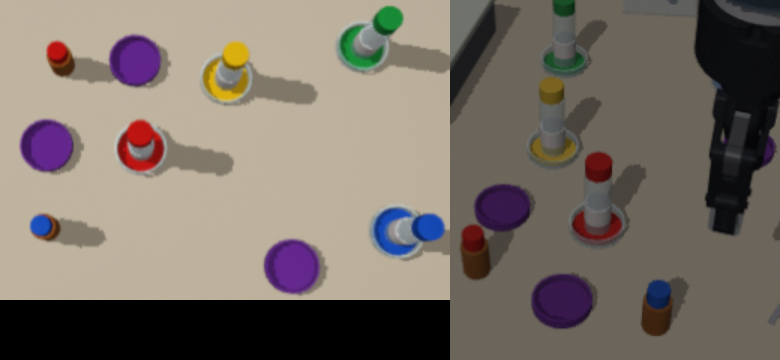

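All four vials stand upright in the dishes of their own colour: in the crop, red at (140,145), yellow (230,75), green (370,42) and blue (405,230). The short vials and purple dishes have not moved. The 12 mm offset the top view gives for red comes from its cap blob merging with the red floor; the side view agrees with the dish.

```bash
python3 -c "
from plant import r
print(r.finish_job(),r.get_clock())"
```

```text
the job is handed in; nothing more can be done
the job is handed in; nothing more can be done
```

I stood all four tall vials upright in the dishes of their cap colours, left both short vials where they were, and handed the job in at about 43 s of the 109 s; no verdict was returned.

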